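Stand the cordless iron on its heel and start the recharge

ROBOT

A 6-joint arm with a two-finger parallel gripper is mounted at the origin on a cart in front of the work surface, level with it; the furniture and walls round the work are solid. World frame = base frame: x ahead of the robot, y to its left, z up, the work surface at z = 0. Lengths are in m, angles in rad, forces in N, time in s.
With the tool pointing down it reaches from about 0.3 to 0.875 m from the base axis. Payload 6.4 kg.
Tool frame: the origin (TCP) lies at the very end of the fingers, on their centre line; the grasp point (between the pads) lies 19 mm behind it; z points along the fingers, y is the line along which they close (so a half turn about z gives the same grasp; the last joint's range is limited). The gripper opens to 85 mm and grips with 20 to 120 N. Pads are 22 mm wide; open, the fingers measure 114 mm over their backs; the gripper's body (76 mm by 85 mm) begins 54 mm behind the grasp point. The pads swing forward as they close: fully open they stand 13 mm farther back than shut.
Start: joints at [-1.555, 0.181, 1.607, -0, 1.354, -0.206], TCP at [0.127, -0.561, 0.231] pointing down, gripper open.
Joint ranges: [-2.99, 2.99], [-0.89, 2.07], [0.3, 2.58], [-1.14, 4.28], [0, 2.63], [-3.12, 3.12]. Speed limits (rad/s): [2.57, 2.57, 3.01, 3.14, 3.14, 3.14].

INTERFACE

Orientations are given as a 3x3 rotation matrix whose columns are the frame's x, y, z axes.
In Python, from bench import manip, eyes, job, nets gives the robot as it stands. The module is installed in compiled form; this text tells all that it offers.
- The arm moves only by the tool carry_out, never from a script. Its argument "plan" is a list of rows, each a list of 7 numbers: the turn, a rotation vector about the tool's x, y, z in rad, then the shift along the tool's x, y, z in cm, then the closure in counts, from 0 (fully open) to 255 (shut). In form: [[wx, wy, wz, dx, dy, dz, hand], ...]. A call has 1 to 5 rows; each row is the pose to reach, as a shift and turn from the pose commanded when the call began, along the tool's axes at that moment; what a row does not reach only later rows make up. A row lasts 1/8 s, in which the tool goes at most 62.5 mm and 10.7 degrees, less where a joint would pass 70% of its speed; a pose out of reach is approached as far as the arm can. A call with a gripper value outside its range is refused whole. The fingers move at their own pace and stop on an object; "force" is the grip in N (left out, the last holds). Time passes only in rows, so rows that repeat a pose let the fingers close. It gives the time, the measured TCP pose, the force and the opening at its end, in the units of the state.
- manip.observe(): the state, without advancing time (a new reading comes with each control period).
- eyes.grab_frame(name): name is "scene" or "top" or "wrist"; returns a dict with "frame" (420x560x3 uint8, red, green, blue), "mtx" (3x3 intrinsics, pixels), "D" ([k1, k2, p1, p2, k3] as OpenCV has them; the pictures are not rectified), "R" (3x3) and "t" (3): a world point X has camera coordinates R X + t. Camera axes: x right, y down, z forward; pixel columns grow to the right and rows downward; lengths in m; the calibration is good to about 2 mm. A picture is of the moment at which its call begins. There is no depth.
- job.close_job(): hands the job in, once; it reports no verdict.
Trained networks look in a picture, given as the dict that the camera call returned (one of the last four; its "shot" number tells which), for a name from the list of things; names that differ only in an ending like _2 or _b are one class to them, and where a whole thing is asked for, a point or a joint stands for the part that bears it (a point fixed in the world has none). Each returns a list of dicts, best first, with "conf" (0 to 1); they miss things now and then, are a little off and sometimes report something else, mostly with a low value. They report only what shows in the picture. A call takes as long as a camera call.
- nets.masks_of(picture, query): "region" (420x560 bool, what is visible of it) and "point" ([row, column] in pixels, amid what is visible of it).
The state is a dict: "t": time; "joints": joint angles; "qvel": joint speeds; "effort": joint torques, N m; "tcp_pos": TCP position; "tool_rot": TCP orientation; "ft_force": force on the tool from outside, world axes, zero at the start; "torque": the same for the moment, N m; "finger_gap": finger opening in m.
Only numpy, scipy, OpenCV 4.12 (cv2) and the standard library are available. Lean on these libraries where they do the work, as an engineer would, in place of code of your own. Each camera call takes 0.05 s, during which the arm holds its last target. There are 200 camera calls.

TASK

The cordless iron has been left lying on its sole on its charging stand. Without gripping or lifting it, push it back until its heel meets the low rubber rib, and push on at the front of its handle so that it tips up and stands nose-up on its heel, on the stand's contacts. Only then press the raised end of the stand's rocker switch all the way down, to start the recharge, and leave everything else where it is.

Things in the scene. Friction and masses are not known exactly. Their poses are not given: they have to be found in the camera images.
- stand: Low white plate fixed to the worktop, 124 wide (x), 330 long (y), 14 high (all sizes in mm). Origin: on the worktop below the middle of the rib's front face. -y: the end where the iron's nose lies (plate ends at y -205); +y: the heel end (ends at +125), grey pad with 2 brass contacts. On the -x side a console, x -116 to -60, y -165 to -45, 20 high, bears the rocker; push toward +y.
- rib (a point): Middle of the foot of the black rubber stop rib, front face, on the plate's top (14 mm up). The rib is 80 mm wide (x), 6 thick (y 0 to +6) and stands 4 above the plate. The sole's back edge butts on it; tipping, the iron turns about that edge, and past about 56 deg about the lower edge of its heel.
- iron: Loose white and grey iron, about 0.75 kg, 193 x 91 x 124 mm. Origin: middle of the sole's back edge. Lying: -y to the nose (y -185 mm), z up. Flat heel 8 behind the sole's edge (y +8), z 12 to 102, 48 wide at its top. Closed handle along y, 30 wide, z 100 to 124. The sole glides (friction 0.3). Balance point at about 78 deg nose-up; beyond it falls onto its heel by itself.
- handle_front (a point): Point on the iron's middle plane on the front face of the handle's front post, 140 mm ahead of the sole's back edge and 90 mm above the sole. That face is upright while the iron lies, 30 wide, plain from z 60 to 105 (iron frame), and looks to the nose; in front of it the iron is under 50 high. About 5 to 7 N pushed here toward the heel, at right angles to the face, tips the iron when it butts on the rib.
- rocker (a joint): Rocker switch on the console, a black paddle 60 mm long (stand y) and 26 wide, a shallow V with two facets. 0 = off, nose end (stand -y) raised; 0.30 rad = fully on, that end pressed down, its facet level about 23 mm above the worktop. It stays where it is left; about 2 to 4 N near the end moves it.
- rocker_up_end (a point): Middle of the rocker's facet near its nose end, 22 mm from the pivot, on the surface: the place to press straight down on. It goes down about 7 mm from off to fully on; the pivot lies 21 mm above the worktop at stand x -88, y -105.
- starch_bottle: Loose beige bottle, 38x52x135 mm, standing beside the stand: leave alone. Origin: middle of its underside.
- peg_a: Wooden clothes peg, 15x72x12 mm, lying by the console: leave alone. Origin: middle of its underside.
- peg_b: Second wooden clothes peg, 15x72x12 mm, lying near the stand: leave alone. Origin: middle of its underside.
- spool: Thread spool, 25 mm wide, 50 mm high, standing near the stand's heel end: leave alone. Origin: middle of its underside.
- notebook: Black notebook, 210x153x16 mm, at the right: leave alone. Origin: middle of its underside.
- scrub_brush: Grey brush with a bow handle, 30x85x55 mm, at the right: leave alone. Origin: middle of its underside.

How it is judged:
On the way, in this order (a step that is already met when the one before it is completed fails the run):
1. the iron's heel has met the rib, the iron still lying or only starting to tip (y of iron in the frame of stand above -0.0045 m and angle between iron's own z axis and vertical below 0.5 rad), for 0.05 s.
2. the iron stands nose-up on its heel on the stand (angle between iron's own y axis and vertical above 2.97 rad and z of iron in the frame of stand below 0.035 m and y of iron in the frame of stand between -0.015 and 0.015 m and x of iron in the frame of stand between -0.015 and 0.015 m and angle between the x axis of iron and the x axis of stand, either way round below 0.2 rad and contact force between iron and stand above 2 N and linear speed of iron below 0.03 m/s), for 0.3 s.
3. the rocker is pressed on (value of joint rocker above 0.25 rad), for 0.1 s.
At the end, for the whole second after the job is handed in: The iron rests still on its heel on the stand, nose up within 10 deg, square to it within 0.2 rad; the middle of its sole's back edge lies within 15 mm of the rib's front face and of the stand's middle line. The rocker is on (over 0.25 of 0.30 rad) (all of step 2 and value of joint rocker above 0.25 rad); the robot touches nothing.
It fails at once if the iron is lifted or carried (z of iron in the frame of stand above 0.045 m).
It fails at once if the iron's handle is taken between the fingers ((z of the grasp point in the frame of iron between 0.06 and 0.11 m and y of the grasp point in the frame of iron between -0.135 and -0.118 m and x of the grasp point in the frame of iron between -0.014 and 0.014 m) or (z of the grasp point in the frame of iron between 0.098 and 0.126 m and y of the grasp point in the frame of iron between -0.122 and -0.01 m and x of the grasp point in the frame of iron between -0.016 and 0.016 m)).
It fails at once if the rocker is switched on before the iron stands (value of joint rocker above 0.25 rad and angle between iron's own y axis and vertical below 2.9 rad).
It fails at once if the iron falls on its side or is thrown over backward (angle between iron's own x axis and vertical below 0.9 rad or angle between iron's own z axis and vertical above 2 rad).
It fails at once if one of the other things is pushed away (distance of any of starch_bottle, peg_a, peg_b, spool, notebook, scrub_brush from where it was at the start of the episode above 0.025 m).
It also fails if it takes over 48 s, if anything falls off the work surface, if the arm or the gripper's body presses on something with over 40 N, if the wrist force passes 120 N, or if a joint passes its speed limit or range.

## Working session

There is one attempt and no reset: what is moved stays moved. The work goes in short steps, Python scripts to look and compute and a tool call to move; the robot and the scene stay as the last step left them, time stands still between calls to the robot, and variables do not carry over. Pictures are saved under pics/ and viewed, on a budget of 10 in all, crops included, one or two more only if the job needs it, and the job is handed in when it is done.

Besides the shell and the picture viewer there is one more tool, called after "Emit:" by a JSON object that holds its "op" and its "data". carry_out: Moves the arm, as the interface text tells. Its arguments: {"type":"object","properties":{"plan":{"type":"array"},"force":{"type":"number"}},"required":["plan"]}

```bash
mkdir -p pics
cat > h.py <<'E'
import numpy as np, cv2
from bench import manip, eyes, job, nets
def ray(f,p):  # p=(col,row)
    u=cv2.undistortPoints(np.array([[p]],float),f["mtx"],np.array(f["D"],float))[0,0]
    R=np.array(f["R"]);t=np.array(f["t"])
    return -R.T@t, R.T@np.array([u[0],u[1],1.])
def onz(f,p,z):
    c,d=ray(f,p); return c+d*(z-c[2])/d[2]
def proj(f,X):
    R=np.array(f["R"]);t=np.array(f["t"],float)
    return cv2.projectPoints(np.array(X,float).reshape(-1,3),cv2.Rodrigues(R)[0],t,f["mtx"],np.array(f["D"],float))[0][:,0]
def save(f,n): cv2.imwrite("pics/"+n,cv2.cvtColor(f["frame"],cv2.COLOR_RGB2BGR))
E
python3 - <<'E'
from h import *
s=manip.observe(); print(s["t"],s["tcp_pos"],np.round(s["tool_rot"],3))
for n in ("scene","top"):
    f=eyes.grab_frame(n); f["mtx"]=np.array(f["mtx"],float); save(f,n+"0.png"); np.save(n+"0.npy",{k:f[k] for k in f},allow_pickle=True)
    print(n,"cam",-np.array(f["R"]).T@np.array(f["t"]))
    for q in ("stand","iron","rocker","handle_front","rocker_up_end","rib","starch_bottle","peg_a","spool","notebook","scrub_brush"):
        try:
            for m in nets.masks_of(f,q)[:2]:
                r,c=m["point"]; print(q,round(m["conf"],2),(round(c),round(r)),int(m["region"].sum()),np.round(onz(f,(c,r),0.014),3))
        except Exception as e: print(q,e)
E
```

```text
0.0 [ 0.12649995 -0.56035182  0.23038598] [[ 0.976  0.22  -0.   ]
 [ 0.22  -0.976  0.002]
 [ 0.    -0.002 -1.   ]]
scene cam [-0.41739583  0.8762321   0.64349217]
stand 0.97 (211, 268) 3281 [0.472 0.301 0.014]
iron 0.93 (235, 236) 3197 [0.56  0.164 0.014]
rocker 0.47 (263, 269) 212 [0.389 0.214 0.014]
handle_front 0.97 (235, 236) 3235 [0.56  0.164 0.014]
handle_front 0.41 (374, 188) 281 [ 0.533 -0.357  0.014]
rocker_up_end 0.54 (263, 263) 154 [0.409 0.197 0.014]
rib 0.88 (208, 267) 3238 [0.48  0.302 0.014]
starch_bottle 0.81 (175, 226) 1005 [0.714 0.249 0.014]
peg_a 0.77 (200, 300) 203 [0.379 0.393 0.014]
peg_a 0.76 (209, 287) 207 [0.409 0.348 0.014]
spool 0.72 (263, 268) 206 [0.392 0.212 0.014]
spool 0.17 (196, 299) 229 [0.389 0.395 0.014]
notebook 0.78 (349, 220) 1995 [ 0.432 -0.128  0.014]
scrub_brush 0.51 (166, 286) 272 [0.472 0.417 0.014]
scrub_brush 0.47 (373, 188) 266 [ 0.538 -0.358  0.014]
top cam [0.35948942 0.05803583 1.42509483]
stand 0.65 (223, 235) 2732 [0.445 0.272 0.014]
stand 0.48 (190, 249) 75 [0.398 0.381 0.014]
iron 0.83 (236, 225) 1263 [0.481 0.227 0.014]
iron 0.73 (346, 232) 2781 [ 0.459 -0.144  0.014]
rocker 0.44 (233, 222) 1224 [0.49  0.238 0.014]
handle_front 0.61 (236, 224) 1298 [0.482 0.228 0.014]
rocker_up_end 0.68 (233, 247) 135 [0.404 0.235 0.014]
rib 0.96 (223, 228) 2746 [0.468 0.271 0.014]
starch_bottle 0.74 (218, 176) 239 [0.648 0.293 0.014]
peg_a 0.59 (205, 241) 49 [0.423 0.33  0.014]
peg_a 0.47 (190, 249) 70 [0.396 0.379 0.014]
spool 0.41 (174, 232) 57 [0.455 0.437 0.014]
notebook 0.83 (346, 234) 2820 [ 0.451 -0.145  0.014]
scrub_brush 0.68 (402, 213) 186 [ 0.524 -0.335  0.014]
```

Run:
```python
import cv2
a=cv2.imread("pics/top0.png")[155:275,150:310]; cv2.imwrite("pics/top0c.png",cv2.resize(a,(800,600),interpolation=cv2.INTER_CUBIC))
a=cv2.imread("pics/scene0.png")[180:330,130:330]; cv2.imwrite("pics/scene0c.png",cv2.resize(a,(800,600),interpolation=cv2.INTER_CUBIC))
```

```text
(no output)
```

View pics/top0c.png

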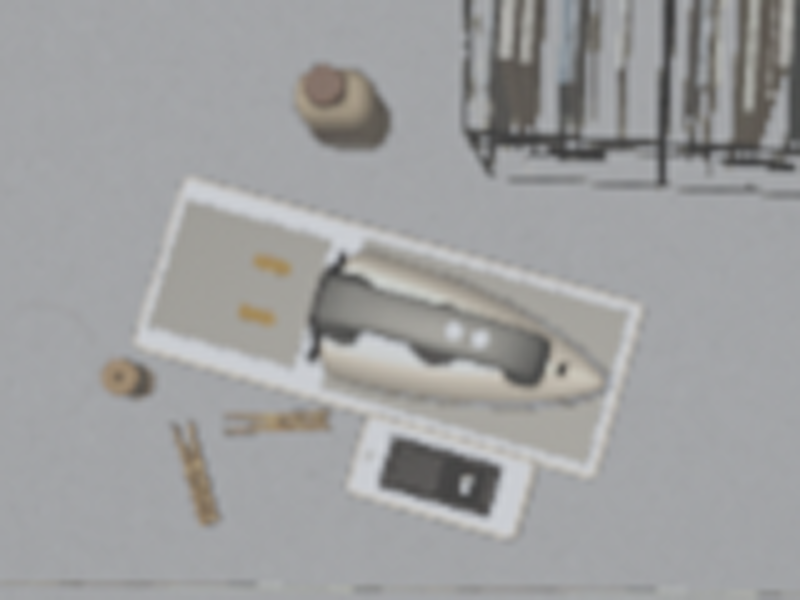

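View pics/scene0c.png

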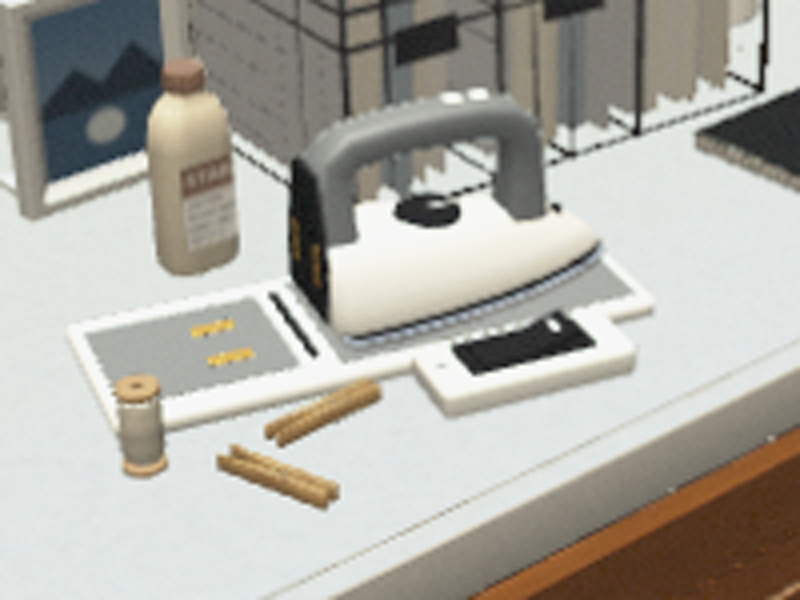

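```bash
cat >> h.py <<'E'
from scipy.optimize import least_squares
def T(p): # x,y,th of frame -> fn local->world ; th = rotation about z
    c,s=np.cos(p[2]),np.sin(p[2]); R=np.array([[c,-s,0],[s,c,0],[0,0,1]])
    return lambda X: np.asarray(X,float)@R.T+[p[0],p[1],0]
def fit(obs,p0): # obs: list (f, local pts, px)
    def r(p): return np.concatenate([(proj(f,T(p)(X))-np.array(u,float)).ravel() for f,X,u in obs])
    s=least_squares(r,p0,loss="soft_l1"); return s.x,r(s.x)
E
python3 - <<'E'
from h import *
ft=np.load("top0.npy",allow_pickle=True).item(); fs=np.load("scene0.npy",allow_pickle=True).item()
ct=lambda l:[(x/5+149.6,y/5+154.6) for x,y in l]
cs=lambda l:[(x/4+129.6,y/4+179.6) for x,y in l]
C=[(62,125,.014),(-62,125,.014),(62,-205,.014),(-62,-205,.014)]
ot=(ft,C,ct([(189,180),(137,345),(640,305),(590,475)]))
os_=(fs,[(62,125,.014)],cs([(70,328)]))
sc=lambda o:(o[0],[(a/1000,b/1000,c) for a,b,c in o[1]],o[2])
for O in ([sc(ot)],[sc(ot),sc(os_)]):
    p,r=fit(O,[.48,.3,-.3]); print(np.round(p,4),np.round(r,1))
# iron: heel edge ridge in scene; handle etc
I=[(0,-185,.02),(0,-140,.138-.014)]
S=T(p)
print("rib",S([0,0,.014]),"rocker end",S([-.088,-.127,.028]))
# iron nose/top-handle points assumed on top view
print("nose",onz(ft,ct([(605,380)])[0],.020),"handle front end mid top",onz(ft,ct([(546,357)])[0],.130),"handle back mid",onz(ft,ct([(316,306)])[0],.125))
inv=lambda X:(np.array([[np.cos(p[2]),np.sin(p[2])],[-np.sin(p[2]),np.cos(p[2])]])@(np.array(X)[:2]-p[:2])*1000).round(1)
print([inv(onz(ft,ct([q])[0],z)) for q,z in (((605,380),.02),((546,357),.130),((316,306),.125))])
E
```

```text
[ 0.5079  0.2964 -0.2681] [-1.  -1.3 -1.4  0.2  1.2 -0.2  1.   1.1]
[ 0.5063  0.2942 -0.2636] [-0.5 -0.7 -0.8  0.9  1.8 -0.   1.8  1.3 -1.3 -0.7]
rib [0.50629037 0.29417678 0.014     ] rocker end [0.38823806 0.19449401 0.028     ]
nose [0.46097319 0.10917576 0.02      ] handle front end mid top [0.46697179 0.14198351 0.13      ] handle back mid [0.49807054 0.28716673 0.125     ]
[array([   4.5, -190.4]), array([   1.7, -157.2]), array([-6.1, -8.9])]
```

```bash
cat >> h.py <<'E'
from scipy.spatial.transform import Rotation as Ro
P=[.5063,.2942,-.2636]
def Rt(th): # tool down, tool x along stand y, given stand yaw
    x=np.array([-np.sin(th),np.cos(th),0]); z=np.array([0,0,-1.]); return np.stack([x,np.cross(z,x),z],1)
def row(pos,R=None,th=None):
    s=manip.observe(); R0=np.array(s["tool_rot"]); R=Rt(P[2] if th is None else th) if R is None else R
    w=Ro.from_matrix(R0.T@R).as_rotvec(); d=R0.T@(np.array(pos)-s["tcp_pos"])*100
    print("t",s["t"],"tcp",np.round(s["tcp_pos"],4),"F",np.round(s["ft_force"],2),"row",np.round(w,3),np.round(d,2))
E
python3 - <<'E'
from h import *
row(T(P)([0.0,-.21,.30]))
E
```

```text
t 1.2 tcp [ 0.1265 -0.5609  0.2313] F [ 0.51  0.45 -0.12] row [ 0.     0.    -1.085] [ 46.06 -56.49  -6.87]
```

Emit:
{"op": "carry_out", "data": {"plan": [[0,0,-1.085,46,-56.5,-6.9,255],[0,0,-1.085,46,-56.5,-6.9,255],[0,0,-1.085,46,-56.5,-6.9,255],[0,0,-1.085,46,-56.5,-6.9,255],[0,0,-1.085,46,-56.5,-6.9,255]]}}

```text
t: 1.82
tcp_pos: [0.2656, -0.2807, 0.2611]
tool_rot: [[0.395, 0.919, 0.001], [0.919, -0.395, -0.001], [-0.0, 0.001, -1.0]]
ft_force: [0.3, 0.6, 0.1]
finger_gap: 0.0002
```

Run:
```python
from h import *
row(T(P)([0.0,-.21,.30]))
```

```text
t 1.825 tcp [ 0.2656 -0.2807  0.2611] F [0.32 0.62 0.12] row [ 0.001  0.    -0.143] [41.53  2.39 -3.9 ]
```

Emit:
{"op": "carry_out", "data": {"plan": [[0,0,-0.143,41.5,2.4,-3.9,255],[0,0,-0.143,41.5,2.4,-3.9,255],[0,0,-0.143,41.5,2.4,-3.9,255],[0,0,-0.143,41.5,2.4,-3.9,255],[0,0,-0.143,41.5,2.4,-3.9,255]]}}

```text
t: 2.45
tcp_pos: [0.4065, -0.0029, 0.2907]
tool_rot: [[0.265, 0.964, 0.002], [0.964, -0.265, -0.001], [-0.0, 0.002, -1.0]]
ft_force: [0.3, -1.0, 0.6]
finger_gap: -0.0003
```

Run:
```python
from h import *
row(T(P)([0.0,-.21,.30]))
```

```text
t 2.45 tcp [ 0.4065 -0.0029  0.2907] F [ 0.33 -1.04  0.62] row [ 0.002  0.    -0.005] [10.29  1.85 -0.93]
```

Emit:
{"op": "carry_out", "data": {"plan": [[0,0,0,10.3,1.8,-0.9,255],[0,0,0,10.3,1.8,-0.9,255],[0,0,0,10.3,1.8,-0.9,255]]}}

```text
t: 2.82
tcp_pos: [0.451, 0.0921, 0.2991]
tool_rot: [[0.261, 0.965, 0.0], [0.965, -0.261, 0.0], [0.0, 0.0, -1.0]]
ft_force: [-0.3, -0.4, 0.2]
finger_gap: -0.0004
```

Run:
```python
from h import *
f=eyes.grab_frame("wrist"); save(f,"w1.png"); np.save("w1.npy",f,allow_pickle=True)
row(T(P)([0.0,-.21,.30])); print(-np.array(f["R"]).T@np.array(f["t"]), np.array(f["R"])[2])
```

```text
t 2.875 tcp [0.4504 0.0907 0.2988] F [-0.88  0.19 -0.64] row [-0.     0.    -0.002] [ 0.1   0.09 -0.12]
[0.47212331 0.17124936 0.44221758] [-0.08369023 -0.30737966 -0.94789962]
```

View pics/w1.png

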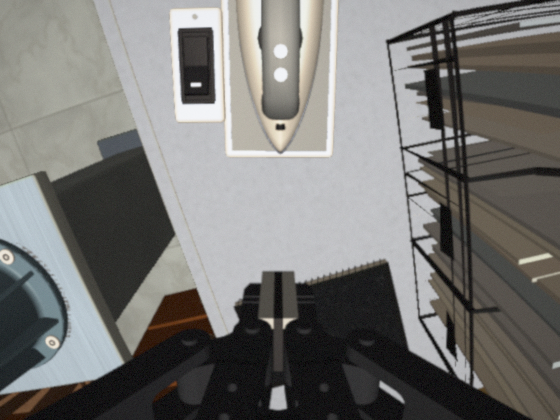

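Run:
```python
from h import *
f=np.load("w1.npy",allow_pickle=True).item()
X=[(-62,-205,14),(62,-205,14),(-116,-45,20),(-116,-165,20),(-60,-165,20)]
u=[(226,156),(332,157),(170,10),(176,122),(224,121)]
p,r=fit([(f,np.array(X)/1e3,u)],P); print(np.round(p,4),np.round(r,1))
inv=lambda X:(np.array([[np.cos(p[2]),np.sin(p[2])],[-np.sin(p[2]),np.cos(p[2])]])@(np.array(X)[:2]-p[:2])*1000).round(1)
print("nose",inv(onz(f,(281,153),.02)),"hfront",inv(onz(f,(280,119),.11)),inv(onz(f,(280,119),.09)),"bar",inv(onz(f,(280,50),.138)),inv(onz(f,(280,10),.138)),"rocker paddle low end",inv(onz(f,(198,103),.026)),inv(onz(f,(197,29),.02)))
```

```text
[ 0.5092  0.2963 -0.2701] [-0.4  0.6  1.7  0.3 -1.  -4.  -0.7 -0.1  1.5  0.6]
nose [   1.4 -199.6] hfront [  -0.5 -155.3] [  -0.4 -156.8] bar [  -1.  -101.4] [ -1.2 -72.7] rocker paddle low end [ -88.3 -144.6] [-87.4 -68.6]
```

```bash
sed -i 's/^P=.*/P=[.509,.2965,-.2690]/' h.py
python3 - <<'E'
from h import *
row(T(P)([0,-.20,.104]))
E
```

```text
t 2.875 tcp [0.4504 0.0907 0.2988] F [-0.88  0.19 -0.64] row [-0.     0.     0.004] [ 1.4   0.19 19.48]
```

Emit:
{"op": "carry_out", "data": {"plan": [[0,0,0.004,1.4,0.2,5.5,255],[0,0,0.004,1.4,0.2,11,255],[0,0,0.004,1.4,0.2,16,255],[0,0,0.004,1.4,0.2,19.5,255],[0,0,0.004,1.4,0.2,19.5,255]]}}

```text
t: 3.5
tcp_pos: [0.4533, 0.1014, 0.1016]
tool_rot: [[0.271, 0.963, -0.007], [0.963, -0.271, -0.0], [-0.002, -0.006, -1.0]]
ft_force: [-0.4, 1.4, -0.2]
finger_gap: 0.0
```

Run:
```python
from h import *
f=eyes.grab_frame("wrist"); save(f,"w2.png")
row(T(P)([0,-.151,.104]))
```

```text
t 3.55 tcp [0.4553 0.1016 0.1037] F [-0.22 -0.15  0.33] row [-0.002  0.001 -0.005] [ 5.12 -0.03 -0.04]
```

View pics/w2.png

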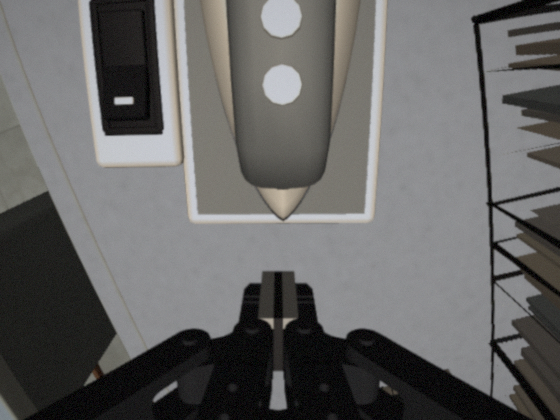

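Emit:
{"op": "carry_out", "data": {"plan": [[0,0,0,2.5,0.05,0,255],[0,0,0,3.3,0.05,0,255],[0,0,0,3.8,0.05,0,255],[0,0,0,4.2,0.05,0,255],[0,0,0,4.6,0.05,0,255]]}}

```text
t: 4.18
tcp_pos: [0.469, 0.1466, 0.1042]
tool_rot: [[0.269, 0.963, 0.0], [0.963, -0.269, -0.0], [-0.0, 0.0, -1.0]]
ft_force: [-1.2, -2.3, 1.3]
finger_gap: -0.0007
```

Run:
```python
from h import *
row(T(P)([0,-.151,.104]))
```

```text
t 4.175 tcp [0.469  0.1466 0.1042] F [-1.16 -2.25  1.34] row [ 0.     0.    -0.004] [ 0.41 -0.13  0.02]
```

Emit:
{"op": "carry_out", "data": {"plan": [[0,0,0,0.15,0,0,255],[0,0,0,0.3,0,0,255],[0,0,0,0.45,0,0,255]]}}

```text
t: 4.55
tcp_pos: [0.4702, 0.1494, 0.1042]
tool_rot: [[0.268, 0.963, -0.0], [0.963, -0.268, -0.004], [-0.004, 0.001, -1.0]]
ft_force: [-2.1, -14.6, 8.1]
finger_gap: 0.0001
```

Run:
```python
from h import *
f=eyes.grab_frame("scene"); a=f["frame"][180:300,130:290]; cv2.imwrite("pics/s2.png",cv2.resize(a[:,:,::-1],(800,600),interpolation=cv2.INTER_CUBIC))
row(T(P)([0,-.151,.104]))
```

```text
t 4.6 tcp [0.4702 0.1494 0.1042] F [ -2.2  -11.08   6.46] row [ 0.     0.004 -0.003] [ 0.11 -0.17  0.02]
```

View pics/s2.png

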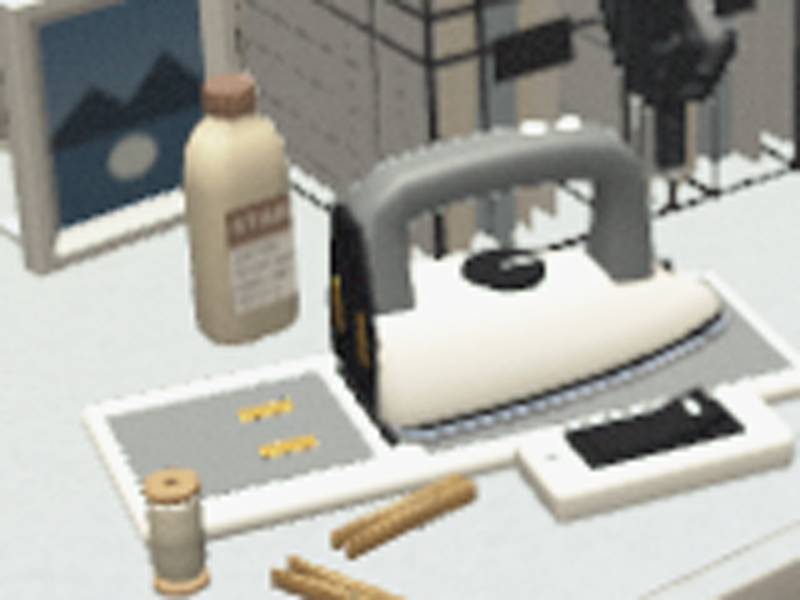

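```bash
cat > arc.py <<'E'
import numpy as np
def w(v,th,o):
    return np.array([o[0]+v[0]*np.cos(th)+v[1]*np.sin(th), o[1]-v[0]*np.sin(th)+v[1]*np.cos(th)])
def pt(deg,v=(-140,90)):
    th=np.radians(deg); t=np.radians(56)
    if deg<=56: return w(v,th,(0,0))
    h=w((8,12),t,(0,0)); return w(np.array(v)-[8,12],th,h)
E
python3 -c "
from arc import *
p0=pt(0)
for d in (4,8,12,16,20,25,30,35,40,45,50,55,60,65,70,75,79,82,85,88,90):
    q=(pt(d)-p0)/10; print(d,'dx %.2f dz %.2f'%(q[0],-q[1]))"
```

```text
4 dx 0.66 dz -0.95
8 dx 1.39 dz -1.86
12 dx 2.18 dz -2.71
16 dx 3.02 dz -3.51
20 dx 3.92 dz -4.25
25 dx 5.12 dz -5.07
30 dx 6.38 dz -5.79
35 dx 7.69 dz -6.40
40 dx 9.06 dz -6.89
45 dx 10.46 dz -7.26
50 dx 11.90 dz -7.51
55 dx 13.34 dz -7.63
60 dx 14.80 dz -7.72
65 dx 16.26 dz -7.72
70 dx 17.71 dz -7.58
75 dx 19.15 dz -7.32
79 dx 20.27 dz -7.02
82 dx 21.11 dz -6.75
85 dx 21.92 dz -6.43
88 dx 22.72 dz -6.07
90 dx 23.24 dz -5.81
```

Emit:
{"op": "carry_out", "data": {"plan": [[0,0,0,0.7,0,-0.95,255],[0,0,0,1.4,0,-1.85,255],[0,0,0,2.2,0,-2.7,255],[0,0,0,3.0,0,-3.5,255],[0,0,0,3.9,0,-4.25,255]]}}

```text
t: 5.22
tcp_pos: [0.4808, 0.1879, 0.147]
tool_rot: [[0.269, 0.963, -0.0], [0.963, -0.269, -0.002], [-0.002, 0.0, -1.0]]
ft_force: [-1.4, -4.9, 3.9]
finger_gap: 0.0003
```

Run:
```python
from h import *
from arc import *
f=eyes.grab_frame("scene"); a=f["frame"][170:290,130:290]; cv2.imwrite("pics/s3.png",cv2.resize(a[:,:,::-1],(800,600),interpolation=cv2.INTER_CUBIC))
q=(pt(20)-pt(0))/1000
row(T(P)([0,-.151+q[0],.104+q[1]]))
```

```text
t 5.275 tcp [0.4816 0.1891 0.1481] F [-1.52 -4.08  3.71] row [ 0.002 -0.    -0.004] [-0.1  -0.22  0.16]
```

View pics/s3.png

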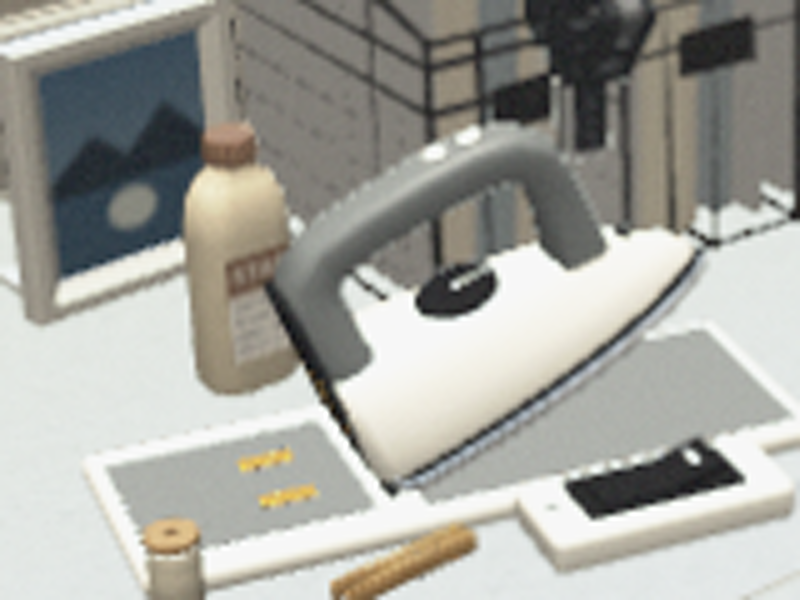

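Emit:
{"op": "carry_out", "data": {"plan": [[0,0,0,1.2,-0.05,-0.75,255],[0,0,0,2.45,-0.1,-1.45,255],[0,0,0,3.75,-0.15,-2.05,255],[0,0,0,5.15,-0.2,-2.5,255],[0,0,0,6.55,-0.2,-2.9,255]]}}

```text
t: 5.9
tcp_pos: [0.4976, 0.2527, 0.177]
tool_rot: [[0.269, 0.963, 0.003], [0.963, -0.269, 0.0], [0.001, 0.003, -1.0]]
ft_force: [-0.0, -2.3, 3.5]
finger_gap: 0.0
```

Run:
```python
from h import *
from arc import *
q=(pt(45)-pt(0))/1000
row(T(P)([0,-.151+q[0],.104+q[1]]))
```

```text
t 5.9 tcp [0.4976 0.2527 0.177 ] F [-0.03 -2.27  3.49] row [ 0.003 -0.001 -0.004] [-0.12 -0.07  0.04]
```

Emit:
{"op": "carry_out", "data": {"plan": [[0,0,0,1.4,0,-0.2,255],[0,0,0,2.8,0,-0.35,255],[0,0,0,4.2,0,-0.4,255],[0,0,0,5.6,0,-0.4,255],[0,0,0,7.0,0,-0.3,255]]}}

```text
t: 6.52
tcp_pos: [0.5158, 0.3208, 0.179]
tool_rot: [[0.269, 0.963, 0.001], [0.963, -0.269, 0.001], [0.002, 0.001, -1.0]]
ft_force: [1.6, -0.7, 2.8]
finger_gap: -0.0002
```

Run:
```python
from h import *
from arc import *
f=eyes.grab_frame("scene"); a=f["frame"][170:290,130:290]; cv2.imwrite("pics/s4.png",cv2.resize(a[:,:,::-1],(800,600),interpolation=cv2.INTER_CUBIC))
q=(pt(70)-pt(0))/1000
row(T(P)([0,-.151+q[0],.104+q[1]]))
```

```text
t 6.575 tcp [0.5157 0.322  0.1785] F [-1.06  0.6   0.32] row [ 0.    -0.002 -0.003] [-0.02  0.03 -0.13]
```

View pics/s4.png

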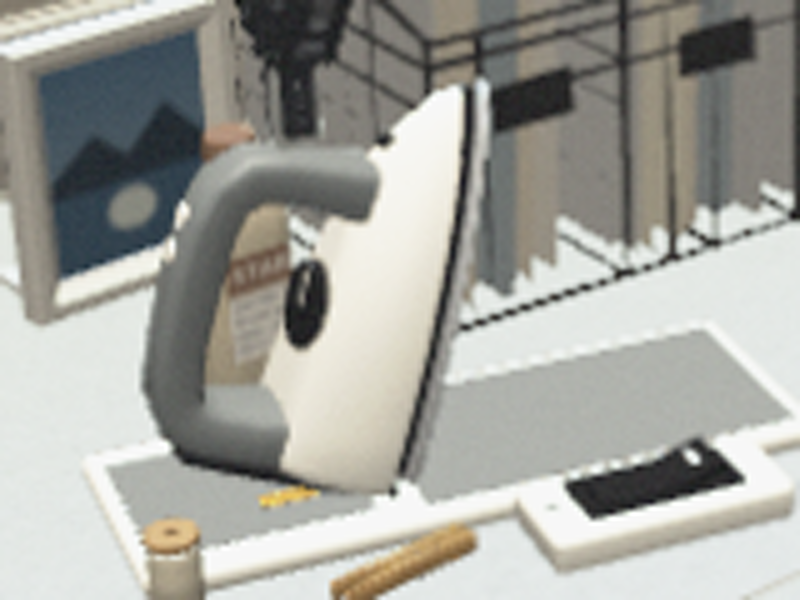

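Emit:
{"op": "carry_out", "data": {"plan": [[0,0,0,1.2,0,0.1,255],[0,0,0,2.2,0,0.4,255],[0,0,0,3.0,0,0.65,255],[0,0,0,3.8,0,0.9,255],[0,0,0,3.8,0,0.9,255]]}}

```text
t: 7.2
tcp_pos: [0.5252, 0.3567, 0.1689]
tool_rot: [[0.269, 0.963, -0.001], [0.963, -0.269, -0.0], [-0.001, -0.001, -1.0]]
ft_force: [0.3, 0.3, 0.5]
finger_gap: -0.0
```

Run:
```python
from h import *
from arc import *
f=eyes.grab_frame("scene"); a=f["frame"][170:290,130:290]; cv2.imwrite("pics/s5.png",cv2.resize(a[:,:,::-1],(800,600),interpolation=cv2.INTER_CUBIC))
q=(pt(83)-pt(0))/1000
row(T(P)([0,-.151+q[0],.104+q[1]]))
```

```text
t 7.25 tcp [0.5252 0.3564 0.169 ] F [-0.02 -0.55 -0.37] row [-0.001  0.001 -0.003] [ 0.08  0.03 -0.15]
```

View pics/s5.png

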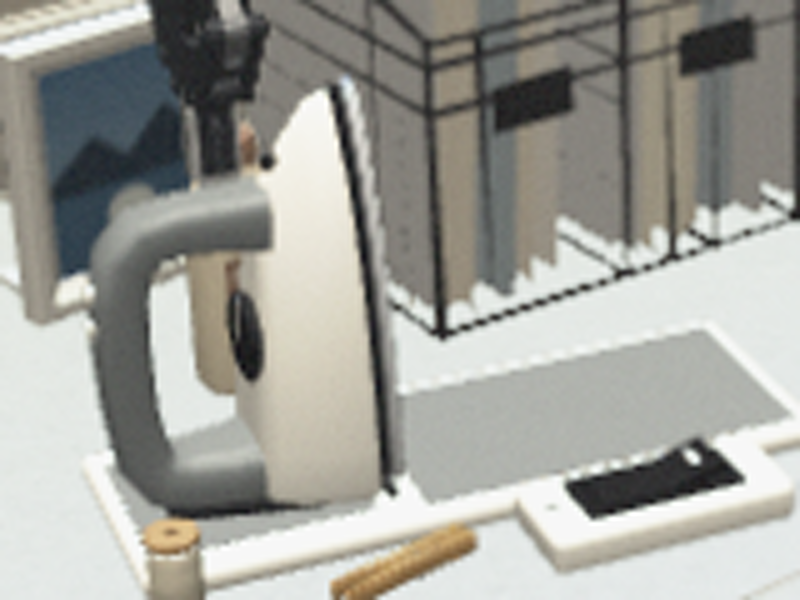

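Emit:
{"op": "carry_out", "data": {"plan": [[0,0,0,0,0,-2,255],[0,0,0,0,0,-6,255],[0,0,0,0,0,-11,255],[0,0,0,0,0,-14,255]]}}

```text
t: 7.75
tcp_pos: [0.5264, 0.3564, 0.3148]
tool_rot: [[0.269, 0.963, 0.005], [0.963, -0.269, 0.002], [0.004, 0.005, -1.0]]
ft_force: [0.2, -0.4, 0.4]
finger_gap: 0.0003
```

Run:
```python
from h import *
row(T(P)([-.088,-.13,.30]))
```

```text
t 7.75 tcp [0.5264 0.3564 0.3148] F [ 0.17 -0.37  0.37] row [ 0.005 -0.004 -0.004] [-19.28  -8.81   1.37]
```

Emit:
{"op": "carry_out", "data": {"plan": [[0,0,0,-5,-3,0,255],[0,0,0,-10,-6,0,255],[0,0,0,-15,-8.8,0,255],[0,0,0,-19.3,-8.8,1.4,255],[0,0,0,-19.3,-8.8,1.4,255]]}}

```text
t: 8.38
tcp_pos: [0.3878, 0.1923, 0.2964]
tool_rot: [[0.272, 0.962, 0.002], [0.962, -0.272, -0.0], [0.0, 0.002, -1.0]]
ft_force: [0.7, 0.6, -0.7]
finger_gap: 0.0
```

Run:
```python
from h import *
f=eyes.grab_frame("wrist"); save(f,"w3.png"); np.save("w3.npy",f,allow_pickle=True)
row(T(P)([-.088,-.13,.08]))
print(proj(f,T(P)([[-.088,-.127,.030],[-.088,-.105,.021],[-.062,-.205,.014],[.062,-.205,.014],[-.116,-.045,.02],[-.116,-.165,.02],[0,0,.014]])).round())
```

```text
t 8.425 tcp [0.3888 0.1934 0.297 ] F [-0.32  0.62 -0.19] row [ 0.002 -0.001 -0.006] [ 0.1 -0.  21.7]
[[279. 161.]
 [279. 140.]
 [301. 223.]
 [403. 222.]
 [252.  84.]
 [255. 192.]
 [361.  40.]]
```

View pics/w3.png

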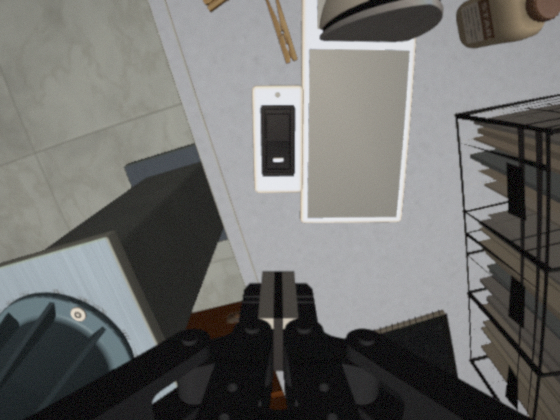

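Emit:
{"op": "carry_out", "data": {"plan": [[0,0,0,0.1,0,6,255],[0,0,0,0.1,0,12,255],[0,0,0,0.1,0,18,255],[0,0,0,0.1,0,23,255],[0,0,0,0.1,0,25,255]]}}

```text
t: 9.05
tcp_pos: [0.3882, 0.1957, 0.0433]
tool_rot: [[0.269, 0.963, -0.003], [0.963, -0.269, -0.0], [-0.001, -0.003, -1.0]]
ft_force: [0.5, 0.6, 0.2]
finger_gap: 0.0003
```

Run:
```python
from h import *
row(T(P)([-.088,-.129,.022]))
```

```text
t 9.05 tcp [0.3882 0.1957 0.0433] F [0.53 0.6  0.21] row [-0.003  0.001 -0.003] [0.03 0.18 2.13]
```

Emit:
{"op": "carry_out", "data": {"plan": [[0,0,0,0,0.1,0.9,255],[0,0,0,0,0.1,1.3,255],[0,0,0,0,0.1,1.7,255],[0,0,0,0,0.1,2.1,255],[0,0,0,0,0.1,2.3,255]]}}

```text
t: 9.68
tcp_pos: [0.391, 0.1949, 0.0232]
tool_rot: [[0.269, 0.963, 0.002], [0.963, -0.269, 0.0], [0.001, 0.002, -1.0]]
ft_force: [-4.3, -4.0, 25.6]
finger_gap: 0.0003
```

Run:
```python
from h import *
row(T(P)([-.088,-.129,.022]))
```

```text
t 9.675 tcp [0.391  0.1949 0.0232] F [-4.26 -3.95 25.6 ] row [ 0.002 -0.001 -0.004] [ 0.03 -0.12  0.12]
```

Emit:
{"op": "carry_out", "data": {"plan": [[0,0,0,0,0,0,255],[0,0,0,0,0,-3,255],[0,0,0,0,0,-9,255],[0,0,0,0,0,-15,255],[0,0,0,-3,0,-20,255]]}}

```text
t: 10.3
tcp_pos: [0.3823, 0.1667, 0.2253]
tool_rot: [[0.267, 0.964, 0.003], [0.964, -0.267, 0.001], [0.002, 0.002, -1.0]]
ft_force: [0.6, -1.1, 0.5]
finger_gap: 0.0003
```

Run:
```python
from h import *
f=eyes.grab_frame("scene"); g=eyes.grab_frame("wrist"); h=eyes.grab_frame("top")
a=cv2.resize(f["frame"][170:290,130:290],(533,400),interpolation=cv2.INTER_CUBIC)
b=cv2.resize(h["frame"][165:275,165:275],(267,267)); c=cv2.resize(g["frame"],(267,200))
im=np.zeros((480,800,3),np.uint8); im[:400,:533]=a; im[:267,533:]=b; im[267:467,533:]=c
cv2.imwrite("pics/end.png",im[:,:,::-1]); row([0,0,0])
```

```text
t 10.45 tcp [0.3836 0.1658 0.2256] F [ 0.1   0.48 -0.21] row [ 0.007 -0.003 -0.005] [-26.4  -32.6   22.26]
```

View pics/end.png

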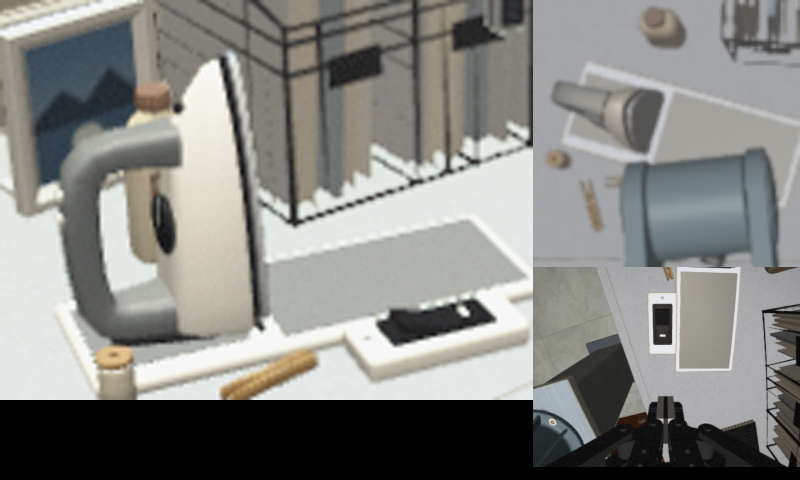

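```bash
python3 -c "
from h import *
print(job.close_job())"
```

```text
the job is handed in; nothing more can be done
None
```

The iron is standing nose-up on its heel on the stand's contacts, the rocker is switched on, and I have handed the job in. No verdict was reported.

**What I did:**
- **Pushing back:** I pushed with the closed fingertips on the front of the handle. The force rose from about 2.5 N while sliding to about 11 N once the heel met the rib.
- **Tipping:** I then followed the tipping arc until the iron dropped onto its heel by itself, without gripping or lifting it. The force on the tool was about 0 afterwards.
- **Rocker:** I pressed the raised end straight down to its stop. The tool stood at z = 23.2 mm with about 26 N, which matches the 23 mm given for fully on. Then I backed off.

**Last checks (t ≈ 10.5 s of the 48 s allowed):**
- **Pictures:** the iron looks upright and square, with its sole edge at the rib. The rocker's nose end is down and its heel end up.
- **Other things:** the bottle and the spool look undisturbed. The arm hides part of one peg in the last top view, but that peg is in place in the scene view. The notebook and brush were not checked in the last pictures; the arm only passed high above that side.
- **Robot:** the gripper is clear at z = 0.225 m, with no contact force.

I judged the iron's final position and angle by eye, not by a fitted measurement. My two estimates of the stand's position, from different cameras, differed by about 3 mm.

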